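# Press the yellow stop block onto the fixture plate

### The arm

A 7-joint arm with a two-finger parallel gripper is mounted at the origin on a cart in front of the work surface, level with it; the furniture and walls round the work are solid. World frame = base frame: x ahead of the robot, y to its left, z up, the work surface at z = 0. Lengths are in m, angles in rad, forces in N, time in s.
With the tool pointing down it reaches from about 0.35 to 0.9 m from the base axis. Payload 8.1 kg.
Tool frame: the origin (TCP) lies on the front face of the gripper's body, between the roots of the fingers; the fingertips stand 66 mm ahead of it and the grasp point (between the pads) lies arm.grip_point_offset ahead of it (arm.grip_point_offset is the distance from the TCP to the grasp point, in m); z points along the fingers, y is the line along which they close (so a half turn about z gives the same grasp; the last joint's range is limited). The gripper opens to 92 mm and grips with 3 to 60 N. Pads are 19 mm wide; open, the fingers measure 130 mm over their backs; the gripper's body (75 mm by 190 mm) begins 47 mm behind the grasp point.
Start: joints at [1.031, 0.434, 0.025, 1.573, -0.012, 1.134, -0.075], TCP at [0.264, -0.566, 0.292] pointing down, gripper open.
Joint ranges: [-2.62, 2.62], [-0.44, 2.09], [-1.27, 1.32], [0.08, 2.57], [-1.32, 4.46], [0.12, 2], [-2.74, 2.74]. Speed limits (rad/s): [2.22, 2.22, 3.01, 3.01, 3.14, 3.14, 3.14].

### API

Orientations are given as a unit quaternion [w, x, y, z].
In Python, from bench import monitor, capture, get_calibration, order, find_in, arm gives the robot as it stands.
- The arm moves only by the tool drive_tool, never from a script. Its argument "steps" is a list of rows, each a list of 7 numbers: the turn, a rotation vector about the tool's x, y, z normalised to -1 to 1, where 1 is 120 degrees, then the shift along the tool's x, y, z normalised to -1 to 1, where 1 is 0.12 m, then the gripper command: -1 is fully open, 1 is shut, values between are in proportion. A call has 1 to 5 rows; each row is the pose to reach, as a shift and turn from the pose commanded when the call began, along the tool's axes at that moment; what a row does not reach only later rows make up. A row lasts 1/8 s, in which the tool goes at most 62.5 mm and 10.7 degrees, less where a joint would pass 70% of its speed; a pose out of reach is approached as far as the arm can. A call with a number of a shift or a turn outside -1 to 1 is refused whole. A call with a gripper value outside its range is refused whole. The fingers move at their own pace and stop on an object; the grip force is fixed at half the most. Time passes only in rows, so rows that repeat a pose let the fingers close. It gives the time, the measured TCP pose, the force, the opening and the grip force at its end, in the units of the state.
- monitor.sense(): the state, without advancing time (a new reading comes with each control period).
- capture(name): name is "scene" or "top" or "wrist"; returns (picture, depth): 384x512x3 uint8, red, green, blue; 384x512 float32, m along the optical axis (not along the pixel's ray), 0 where there is no reading.
- get_calibration(name): a dict with "fx", "fy", "cx", "cy" (pixels), "extrinsics" (4x4, takes a point from world to camera coordinates). Camera axes: x right, y down, z forward; pixel columns grow to the right and rows downward; lengths in m; the calibration is good to about 2 mm. A picture is of the moment at which its call begins: read the wrist's pose just before it. get_calibration takes no time and is no camera call; for the wrist camera it gives the pose at the moment of the call.
- order.close_job(): hands the job in; it is judged then, once.
Trained networks look in the newest picture that a camera, given by its name, has taken for a name from the list of things; names that differ only in an ending like _2 or _b are one class to them, and where a whole thing is asked for, a point or a joint stands for the part that bears it (a point fixed in the world has none). Each returns a list of dicts, best first, with "p" (0 to 1); they miss things now and then, are a little off and sometimes report something else, mostly with a low value. They report only what shows in the picture. A call takes as long as a camera call.
- find_in(camera, thing): "box" ([left, top, width, height] as shares, 0 to 1, of the picture: columns of its width, rows of its height, round what is visible of it).
The state is a dict: "time": time; "joint_positions": joint angles; "dq": joint speeds; "effort": joint torques, N m; "tcp_pos": TCP position; "tcp_rot": TCP orientation; "contact_force": force on the tool from outside, world axes, zero at the start; "torque": the same for the moment, N m; "opening": finger opening in m; "grasp_force": force on a finger pad.
Only numpy, scipy, OpenCV 4.12 (cv2) and the standard library are available. Lean on these libraries where they do the work, as an engineer would, in place of code of your own. Each camera call takes 0.05 s, during which the arm holds its last target. There are 200 camera calls.

### The job

Set up the pipe fixture: take the yellow stop block and press it down (not just drop it) onto the two free studs of the aluminium fixture plate until it is fully home, its underside flat on the plate like the grey block beside it, then let go. Leave the red block where it stands.

Things in the scene. Friction and masses are not known exactly. Their poses are not given: they have to be found in the camera images.
- yellow_block: Yellow loose stop block, 0.15 kg. Slab 110 (its x) x 60 (y) x 30 mm high; on the middle of its top a grip rib 56 (x) x 28 (y) x 36 mm high (66 mm in all): grip it from above across its 28 mm. Underside: two sockets 27 mm square, 26 mm deep, centred 30 mm either side of the middle along x. Origin: centre of underside, z up. Half a turn makes no difference to the fit.
- red_block: Red loose block of the very same shape and size, for another fixture; to be left where it stands. Origin: centre of its underside. It and the yellow block may have changed places.
- stud_plate: Aluminium fixture plate, fixed, 150 (its x) x 210 (y) x 16 mm thick. Origin: on its underside (trolley level), midway between its two free upright studs. It reaches from y = +45 to -165 mm; a fixed grey block of the same outer shape as the yellow one stands home at y = -120 mm. Home, the yellow block's origin is 16 mm above this origin, its x along the plate's x (either way round).
- free_studs (a point): Point on the plate's top, 16 mm above its origin; same axes. Two steel studs stand 30 mm either side along x, 23 mm high: 24 mm thick for 12 mm, then tapering to 10 mm at the tip. Brass spring pads bulge from their y flanks: under its own weight the block stops some 7 mm short, and must be pressed with about 15 N (25 N does no harm) to go home; it then stays.

How it is judged:
On the way:
1. the gripper presses the yellow block home: it touches the block while its underside is within 4 mm of the plate's top and it is centred on the free studs within 10 mm (z of yellow_block in the frame of stud_plate below 0.02 m and horizontal distance between yellow_block and stud_plate below 0.01 m and contact force between any of the fingers, the arm and yellow_block above 1 N), for 0.1 s.
At the end, for the whole second after the job is handed in: The yellow block sits on the two free studs, pressed home: its underside within 4 mm of the plate's top, centred within 10 mm, lined up with the plate's x within 10 degrees (either way round), level within 4.5 degrees and at rest; the red block is within 30 mm of where it stood (z of yellow_block in the frame of stud_plate below 0.02 m and horizontal distance between yellow_block and stud_plate below 0.01 m and angle between the x axis of yellow_block and the x axis of stud_plate, either way round below 0.17 rad and angle between yellow_block's own z axis and vertical below 0.08 rad and linear speed of yellow_block below 0.02 m/s and distance of red_block from where it was at the start of the episode below 0.03 m); the robot touches nothing.
It fails at once if the red block is moved by more than 30 mm (distance of red_block from where it was at the start of the episode above 0.03 m).
It also fails if it takes over 38 s, if anything falls off the work surface, if the arm or the gripper's body presses on something with over 40 N, if the wrist force passes 120 N, or if a joint passes its speed limit or range.

## Working session

There is one attempt and no reset: what is moved stays moved. The work goes in short steps, Python scripts to look and compute and a tool call to move; the robot and the scene stay as the last step left them, time stands still between calls to the robot, and variables do not carry over. Pictures are saved under pics/ and viewed, at most 10 in all, crops included, and the job is handed in when it is done.

Besides the shell and the picture viewer there is one more tool, called after "Call:" in YAML: its name, and indented under it one key for each argument. drive_tool: Moves the arm, as the interface text tells. Scaled input: -1 to 1 covers 0.12 m each way for a shift and 120 degrees each way for a turn. Its arguments: {"type":"object","properties":{"steps":{"type":"array","items":{"type":"array","items":{"type":"number"}}}},"required":["steps"]}

```bash
mkdir -p pics; cat > h.py <<'E'
import numpy as np, cv2
from bench import monitor, capture, get_calibration, order, find_in, arm
def cloud(cam):
    K=get_calibration(cam); im,d=capture(cam)
    v,u=np.indices(d.shape)
    P=np.stack([(u-K['cx'])/K['fx']*d,(v-K['cy'])/K['fy']*d,d],-1)
    E=np.array(K['extrinsics']); W=(P-E[:3,3])@E[:3,:3]
    W[d==0]=np.nan
    return im,W
E
python3 - <<'E'
from h import *
s=monitor.sense(); print(s, arm.grip_point_offset)
ims=[]
for c in ['scene','top']:
    im,W=cloud(c); np.savez('/tmp/'+c,im=im,W=W)
    for t in ['yellow_block','red_block','stud_plate']:
        for r in find_in(c,t)[:2]:
            b=np.array(r['box'])*[512,384,512,384]; u,v=int(b[0]+b[2]/2),int(b[1]+b[3]/2)
            print(c,t,round(r['p'],2),b.round(),W[v,u].round(3))
    cv2.imwrite(f'pics/{c}.png',cv2.cvtColor(im,cv2.COLOR_RGB2BGR))
E
```

```text
{'time': 0.0, 'joint_positions': array([ 1.03142565,  0.43521418,  0.02496687,  1.57411076, -0.01161025,
        1.13401397, -0.07508865]), 'dq': array([-0.00071982, -0.00079573,  0.00203868,  0.00098114, -0.00180253,
        0.00128479, -0.0008748 ]), 'effort': array([ 8.86431935e-04, -6.67835283e+01,  9.85169895e-01, -3.14453530e+01,
       -6.06120494e-02,  4.26631712e-02,  9.39564825e-05]), 'tcp_pos': array([ 0.26416741, -0.56596245,  0.29144501]), 'tcp_rot': array([-7.64475851e-04,  9.76254449e-01,  2.16625505e-01, -2.37745422e-04]), 'contact_force': array([ 0.919365  , -0.08412676,  0.41176768]), 'torque': array([0.02722254, 0.00410282, 0.00996632]), 'grasp_force': 0.0, 'opening': 0.09180578607592733} 0.0467
scene yellow_block 0.86 [229. 195.  65.  47.] [0.446 0.13  0.03 ]
scene red_block 0.65 [116. 221.  70.  53.] [0.497 0.342 0.038]
scene stud_plate 0.79 [285. 137.  91.  73.] [ 0.493 -0.123  0.017]
top yellow_block 0.88 [225. 185.  45.  58.] [0.459 0.124 0.066]
top red_block 0.98 [131. 163.  42.  53.] [0.511 0.327 0.066]
top stud_plate 0.79 [302. 153. 116.  99.] [ 0.487 -0.121  0.014]
```

View pics/top.png

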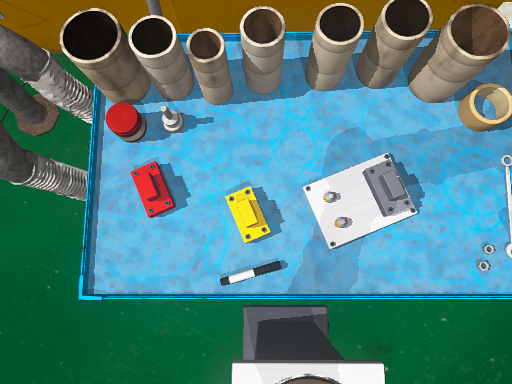

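View pics/scene.png

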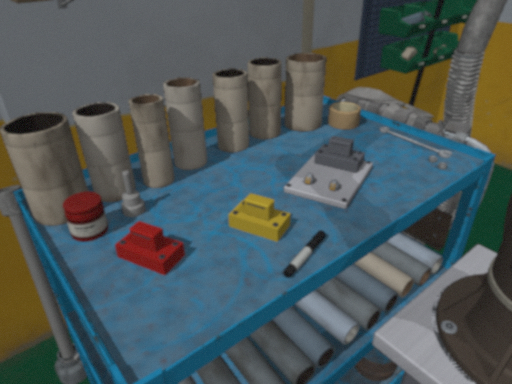

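The top view shows yellow at (247,214), red at (153,190), the studs at (330,197) and (342,222), and the grey block at (388,188). Next I'll measure poses from the depth cloud.

```bash
cat > m.py <<'E'
from h import *
def rect(p):
    (c,(w,h),a)=cv2.minAreaRect((p*1000).astype(np.float32)); a=np.deg2rad(a)
    if w<h: w,h,a=h,w,a+np.pi/2
    return np.array(c)/1000,(round(w),round(h)),(np.rad2deg(a)+90)%180-90   # centre m, size mm, long axis deg
E
python3 - <<'E'
from m import *
D=np.load('/tmp/top.npz'); W=D['W']; hsv=cv2.cvtColor(D['im'],cv2.COLOR_RGB2HSV); x,y,z=np.moveaxis(W,-1,0)
h,s,_=np.moveaxis(hsv,-1,0)
Y=(h>20)&(h<35)&(s>120)&(np.hypot(x-.455,y-.125)<.09)
for lo,hi in((.024,.036),(.06,.07),(.02,.07)):
    print('yel',(lo,hi),rect(W[Y&(z>lo)&(z<hi)][:,:2]),np.nanmedian(z[Y&(z>lo)&(z<hi)]))
G=np.hypot(x-.49,y+.13)<.2
pl=G&(s<60)&(z>.01)&(z<.022); pl=cv2.morphologyEx(pl.astype(np.uint8),cv2.MORPH_OPEN,np.ones((3,3)))>0
print('plate',rect(W[pl][:,:2]),np.median(z[pl]))
gr=G&(s<80)&(z>.07)&(z<.09); print('greyrib',rect(W[gr][:,:2]),np.median(z[gr]))
st=G&(z>.03)&(z<.042)
n,l,S,C=cv2.connectedComponentsWithStats(st.astype(np.uint8))
for i in range(1,n):
    if S[i,4]>3: print(C[i],S[i,4],np.nanmean(W[l==i],0).round(4))
E
```

```text
yel (0.024, 0.036) (array([0.46143021, 0.12465306]), (110, 59), np.float64(23.07480812072754)) 0.02841530733538187
yel (0.06, 0.07) (array([0.4610228 , 0.12488147]), (56, 28), np.float64(23.18085289001465)) 0.064194383643188
yel (0.02, 0.07) (array([0.46143021, 0.12465306]), (110, 59), np.float64(23.07480812072754)) 0.029231253270156732
plate (array([ 0.49308109, -0.12104172]), (208, 149), np.float64(-68.01826477050781)) 0.014562436261758262
greyrib (array([ 0.51560004, -0.17737898]), (56, 28), np.float64(22.587629318237305)) 0.08012677062104656
[374.93814433 192.7628866 ] 97 [ 0.5042 -0.1509  0.0367]
[330.1969697  196.06060606] 66 [ 0.4979 -0.0551  0.0344]
[341.89552239 221.62686567] 67 [ 0.4424 -0.0778  0.0345]
```

Call:
drive_tool:
  steps:
    - [0,0,0,0.26,-0.3,0,-1]
    - [0,0,0,0.52,-0.6,0,-1]
    - [0,0,0,0.78,-0.9,0,-1]
    - [0,0,0,0.78,-0.9,0,-1]

```text
time: 0.9
tcp_pos: [0.3052, -0.4255, 0.2926]
tcp_rot: [-0.0, 0.976, 0.219, 0.001]
contact_force: [0.1, -1.3, 0.6]
opening: 0.0921
grasp_force: 0.0
```

Call:
drive_tool:
  steps:
    - [0,0,0,0.26,-0.3,0,-1]
    - [0,0,0,0.52,-0.6,0,-1]
    - [0,0,0,0.78,-0.9,0,-1]
    - [0,0,0,0.78,-0.9,0,-1]

```text
time: 1.4
tcp_pos: [0.3438, -0.2891, 0.2925]
tcp_rot: [-0.0, 0.976, 0.219, 0.0]
contact_force: [1.2, -0.3, -0.1]
opening: 0.0922
grasp_force: 0.0
```

Call:
drive_tool:
  steps:
    - [0,0,0,0.26,-0.3,0,-1]
    - [0,0,0,0.52,-0.6,0,-1]
    - [0,0,0,0.78,-0.9,0,-1]
    - [0,0,0,0.78,-0.9,0,-1]

```text
time: 1.9
tcp_pos: [0.383, -0.1524, 0.2926]
tcp_rot: [-0.0, 0.976, 0.219, 0.001]
contact_force: [-0.1, 0.1, 1.6]
opening: 0.092
grasp_force: 0.0
```

Call:
drive_tool:
  steps:
    - [0,0,0,0.26,-0.3,0,-1]
    - [0,0,0,0.52,-0.6,0,-1]
    - [0,0,0,0.78,-0.9,0,-1]
    - [0,0,0,0.78,-0.9,0,-1]

```text
time: 2.4
tcp_pos: [0.4223, -0.0151, 0.2925]
tcp_rot: [-0.0, 0.976, 0.218, 0.001]
contact_force: [-1.0, -0.7, -0.8]
opening: 0.0918
grasp_force: 0.0
```

Call:
drive_tool:
  steps:
    - [0,0,0.0175,0.26,-0.3,0.2,-1]
    - [0,0,0.0175,0.52,-0.6,0.4,-1]
    - [0,0,0.0175,0.79,-0.92,0.6,-1]
    - [0,0,0.0175,0.79,-0.92,0.6,-1]
    - [0,0,0.0175,0.79,-0.92,0.6,-1]

```text
time: 3.02
tcp_pos: [0.4607, 0.1214, 0.2199]
tcp_rot: [0.001, 0.98, 0.198, -0.001]
contact_force: [-0.3, -1.0, 0.5]
opening: 0.0916
grasp_force: 0.0
```

```bash
cat > close.py <<'E'
from m import *
from scipy.spatial.transform import Rotation as R
s=monitor.sense(); im,W=cloud('wrist'); cv2.imwrite('pics/w1.png',cv2.cvtColor(im,cv2.COLOR_RGB2BGR))
print(find_in('wrist','yellow_block')[:1])
hsv=cv2.cvtColor(im,cv2.COLOR_RGB2HSV); h,sa,_=np.moveaxis(hsv,-1,0); z=W[...,2]
m=(h>20)&(h<35)&(sa>120)&(z>.055)&(z<.075)
c,sz,a=rect(W[m][:,:2]); print(c,sz,a)
r=R.from_quat(np.roll(s['tcp_rot'],-1)); d=r.inv().apply([*(c-s['tcp_pos'][:2]),0])
M=r.as_matrix(); print(s['tcp_pos'],'tool x deg',np.rad2deg(np.arctan2(M[1,0],M[0,0])),'tool shift /0.12',d/.12,'down axis',M[:,2])
E
python3 close.py
```

```text
[{'box': [0.4293, 0.2953, 0.1254, 0.318], 'p': 0.64}]
[0.46232486 0.12693738] (55, 28) 23.17486000061035
[0.46070894 0.12138772 0.21991625] tool x deg 22.806481182273945 tool shift /0.12 [ 3.03395172e-02 -3.74117422e-02 -6.95097537e-05] down axis [-7.97269419e-04 -1.27086206e-03 -9.99998875e-01]
```

View pics/w1.png

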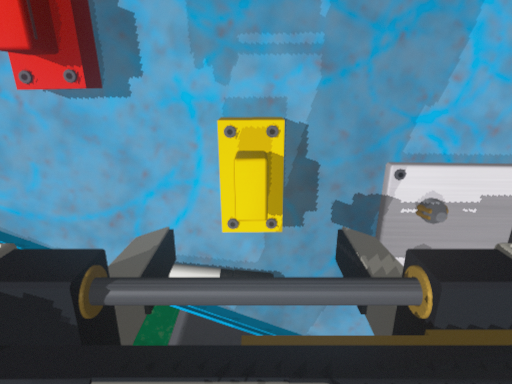

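The wrist view shows the yellow block at (251,175) between the fingers. Red at (50,45) and the plate at the right are both clear. I'll descend and grip.

Call:
drive_tool:
  steps:
    - [0,0,0,0.025,-0.03,0.3,-1]
    - [0,0,0,0.025,-0.03,0.6,-1]
    - [0,0,0,0.025,-0.03,0.85,-1]
    - [0,0,0,0.025,-0.03,0.98,-1]
    - [0,0,0,0.025,-0.03,0.98,-1]

```text
time: 3.75
tcp_pos: [0.4615, 0.1271, 0.1024]
tcp_rot: [0.0, 0.98, 0.198, -0.0]
contact_force: [-0.5, -0.4, 0.2]
opening: 0.0919
grasp_force: 0.0
```

Call:
drive_tool:
  steps:
    - [0,0,0,0,0,0,1]
    - [0,0,0,0,0,0,1]
    - [0,0,0,0,0,0,1]
    - [0,0,0,0,0,0,1]
    - [0,0,0,0,0,0,1]

```text
time: 4.38
tcp_pos: [0.4615, 0.1281, 0.1027]
tcp_rot: [0.0, 0.98, 0.199, 0.0]
contact_force: [0.1, -0.5, 0.7]
opening: 0.0464
grasp_force: 0.0
```

Call:
drive_tool:
  steps:
    - [0,0,0,0,0,0,1]
    - [0,0,0,0,0,0,1]
    - [0,0,0,0,0,-0.2,1]
    - [0,0,0,0,0,-0.5,1]
    - [0,0,0,0,0,-0.8,1]

```text
time: 5.0
tcp_pos: [0.4611, 0.128, 0.1993]
tcp_rot: [-0.0, 0.98, 0.199, -0.001]
contact_force: [0.9, -0.3, -1.3]
opening: 0.0276
grasp_force: 30.0
```

Call:
drive_tool:
  steps:
    - [0,0,0,-0.09,0.25,0,1]
    - [0,0,0,-0.19,0.5,0,1]
    - [0,0,0,-0.28,0.76,0,1]
    - [0,0,0,-0.28,0.76,0,1]

```text
time: 5.5
tcp_pos: [0.4658, 0.0282, 0.1983]
tcp_rot: [0.001, 0.98, 0.197, -0.001]
contact_force: [0.5, 0.4, -0.7]
opening: 0.028
grasp_force: 30.0
```

Call:
drive_tool:
  steps:
    - [0,0,0.005,-0.09,0.25,0,1]
    - [0,0,0.005,-0.19,0.5,0,1]
    - [0,0,0.005,-0.28,0.76,0,1]
    - [0,0,0.005,-0.28,0.76,0,1]
    - [0,0,0.005,-0.28,0.76,0,1]

```text
time: 6.12
tcp_pos: [0.4706, -0.065, 0.1985]
tcp_rot: [-0.0, 0.981, 0.194, 0.0]
contact_force: [-0.1, 0.9, -2.0]
opening: 0.0277
grasp_force: 30.0
```

```bash
cat > look.py <<'E'
from m import *
from scipy.spatial.transform import Rotation as R
s=monitor.sense(); im,W=cloud('wrist'); cv2.imwrite('pics/w2.png',cv2.cvtColor(im,cv2.COLOR_RGB2BGR))
t,_=cloud('top'); im2,W2=cloud('scene'); cv2.imwrite('pics/s2.png',cv2.cvtColor(np.hstack([im2[60:300,150:450],t[60:300,150:450]]),cv2.COLOR_RGB2BGR))
r=R.from_quat(np.roll(s['tcp_rot'],-1)); M=r.as_matrix()
print(s['tcp_pos'],s['contact_force'],s['opening'],'tool x deg',np.rad2deg(np.arctan2(M[1,0],M[0,0])),'tool z',M[:,2])
hsv=cv2.cvtColor(im,cv2.COLOR_RGB2HSV); h,sa,_=np.moveaxis(hsv,-1,0)
Y=(h>20)&(h<35)&(sa>120); L=r.inv().apply(np.nan_to_num(W.reshape(-1,3),nan=9)-s['tcp_pos']).reshape(W.shape)
q=L[Y&(np.abs(L).max(-1)<.15)]; print(len(q)); 
if len(q): print('yellow in tool frame pct',np.percentile(q,[1,50,99],axis=0).round(4))
d=np.array([.4702,-.0662,0])-s['tcp_pos']; d[2]=0; print('to studs (/0.12)',r.inv().apply(d)/.12)
z=W[...,2]; g=(z>.074)&(z<.086)&(sa<80)&(np.hypot(W[...,0]-.5156,W[...,1]+.1774)<.06)
if g.sum()>20: print('grey rib',rect(W[g][:,:2]))
E
python3 look.py
```

```text
[ 0.47063773 -0.06497577  0.19853961] [-0.08033276  0.9339139  -1.99828866] 0.02770815550781684 tool x deg 22.36406432670214 tool z [-1.16463908e-04  6.87905564e-04 -9.99999757e-01]
15627
yellow in tool frame pct [[-0.0258 -0.031  -0.0295]
 [ 0.0243  0.0005  0.0516]
 [ 0.0546  0.0373  0.0916]]
to studs (/0.12) [-7.25509211e-03  8.04666711e-03 -6.59313786e-06]
grey rib (array([ 0.5167442 , -0.17602066]), (56, 29), np.float64(21.496265411376953))
```

View pics/w2.png

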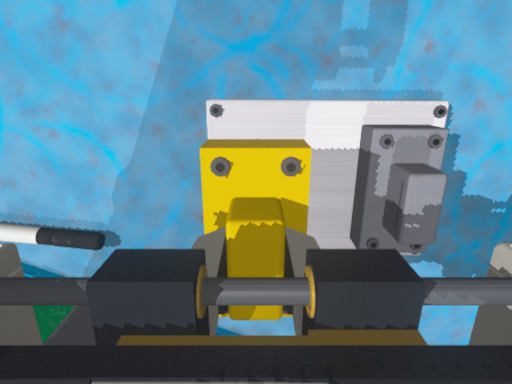

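Block held straight in the jaws (far edge 55 mm ahead of the TCP), and the target offset is within 1.5 mm. I'll lower and watch the force.

Call:
drive_tool:
  steps:
    - [0,0,0,0,0,0.2,1]
    - [0,0,0,0,0,0.35,1]
    - [0,0,0,0,0,0.45,1]
    - [0,0,0,0,0,0.5,1]
    - [0,0,0,0,0,0.5,1]

```text
time: 6.9
tcp_pos: [0.4707, -0.0658, 0.1386]
tcp_rot: [-0.0, 0.981, 0.194, -0.0]
contact_force: [0.2, -0.2, -1.4]
opening: 0.0277
grasp_force: 30.0
```

Call:
drive_tool:
  steps:
    - [0,0,0,0,0,0.04,1]
    - [0,0,0,0,0,0.08,1]
    - [0,0,0,0,0,0.11,1]
    - [0,0,0,0,0,0.11,1]

```text
time: 7.4
tcp_pos: [0.471, -0.0662, 0.1254]
tcp_rot: [0.0, 0.981, 0.193, 0.0]
contact_force: [1.2, -0.9, -0.6]
opening: 0.0277
grasp_force: 30.0
```

Call:
drive_tool:
  steps:
    - [0,0,0,0,0,0.02,1]
    - [0,0,0,0,0,0.03,1]
    - [0,0,0,0,0,0.04,1]
    - [0,0,0,0,0,0.04,1]

```text
time: 7.9
tcp_pos: [0.4712, -0.0661, 0.1207]
tcp_rot: [0.0, 0.981, 0.194, 0.001]
contact_force: [3.7, -0.5, -4.2]
opening: 0.0282
grasp_force: 30.0
```

Call:
drive_tool:
  steps:
    - [0,0,0,0,0,0.01,1]
    - [0,0,0,0,0,0.02,1]
    - [0,0,0,0,0,0.02,1]

```text
time: 8.28
tcp_pos: [0.4712, -0.0662, 0.1186]
tcp_rot: [0.0, 0.981, 0.193, 0.001]
contact_force: [2.4, -1.0, 3.9]
opening: 0.0278
grasp_force: 30.0
```

Call:
drive_tool:
  steps:
    - [0,0,0,0,0,0.01,1]
    - [0,0,0,0,0,0.02,1]
    - [0,0,0,0,0,0.02,1]

```text
time: 8.65
tcp_pos: [0.4714, -0.0661, 0.118]
tcp_rot: [0.001, 0.981, 0.194, 0.001]
contact_force: [-6.5, -1.5, 35.8]
opening: 0.028
grasp_force: 30.0
```

Call:
drive_tool:
  steps:
    - [0,0,0,0,0,0.01,1]
    - [0,0,0,0,0,0.015,1]
    - [0,0,0,0,0,0.015,1]

```text
time: 9.02
tcp_pos: [0.4718, -0.0658, 0.1165]
tcp_rot: [0.001, 0.981, 0.194, 0.002]
contact_force: [-6.3, -0.8, 39.9]
opening: 0.0279
grasp_force: 30.0
```

Call:
drive_tool:
  steps:
    - [0,0,0,0,0,-0.03,1]
    - [0,0,0,0,0,-0.03,-1]
    - [0,0,0,0,0,-0.03,-1]
    - [0,0,0,0,0,-0.03,-1]
    - [0,0,0,0,0,-0.03,-1]

```text
time: 9.65
tcp_pos: [0.4704, -0.0661, 0.1174]
tcp_rot: [-0.0, 0.981, 0.194, -0.0]
contact_force: [-0.6, 0.1, 1.0]
opening: 0.063
grasp_force: 0.0
```

Call:
drive_tool:
  steps:
    - [0,0,0,0,0,0,-1]
    - [0,0,0,0,0,-0.2,-1]
    - [0,0,0,0,0,-0.5,-1]
    - [0,0,0,0,0,-1,-1]
    - [0,0,0,0,0,-1,-1]

```text
time: 10.28
tcp_pos: [0.4729, -0.0659, 0.2417]
tcp_rot: [0.001, 0.981, 0.193, 0.004]
contact_force: [0.1, 0.6, 0.2]
opening: 0.0918
grasp_force: 0.0
```

```bash
cat > chk.py <<'E'
from m import *
print(monitor.sense()['tcp_pos'],monitor.sense()['opening'])
for c in('top','wrist','scene'):
    im,W=cloud(c); hsv=cv2.cvtColor(im,cv2.COLOR_RGB2HSV); h,s,_=np.moveaxis(hsv,-1,0); x,y,z=np.moveaxis(W,-1,0)
    cv2.imwrite(f'pics/c_{c}.png',cv2.cvtColor(im,cv2.COLOR_RGB2BGR))
    Y=(h>20)&(h<35)&(s>120)&(np.hypot(x-.47,y+.066)<.08); G=(s<80)&(np.hypot(x-.5156,y+.1774)<.06)
    for n,m in(('yel',Y),('grey',G)):
        a=m&(z>.07)&(z<.1); b=m&(z>.04)&(z<.06)
        if a.sum()>20: print(c,n,'rib',rect(W[a][:,:2]),np.median(z[a]),'slab z',np.median(z[b]),'z tilt sd',z[a].std())
E
python3 chk.py
```

```text
[ 0.47287528 -0.065943    0.2417006 ] 0.09181876313463799
wrist yel rib (array([ 0.47084335, -0.06570025]), (55, 28), np.float64(22.544954299926758)) 0.08431854534931524 slab z 0.04854473315127477 z tilt sd 0.002057759571102552
wrist grey rib (array([ 0.51666705, -0.17597227]), (56, 28), np.float64(21.96931266784668)) 0.08171544333279294 slab z 0.04609540772955365 z tilt sd 0.002804791517855233
scene yel rib (array([ 0.46652374, -0.06709488]), (54, 29), np.float64(22.16874885559082)) 0.08263170099644605 slab z 0.048159535420498376 z tilt sd 0.004679714478930966
scene grey rib (array([ 0.51238055, -0.17639896]), (56, 27), np.float64(16.26963996887207)) 0.08035877065177977 slab z 0.04624129257186893 z tilt sd 0.0039058356966742407
```

Yellow reads about 2.4 mm higher than grey. I'll check whether it is tilted.

```bash
cat > tilt.py <<'E'
from m import *
im,W=cloud('wrist'); hsv=cv2.cvtColor(im,cv2.COLOR_RGB2HSV); h,s,_=np.moveaxis(hsv,-1,0); x,y,z=np.moveaxis(W,-1,0)
cv2.imwrite('pics/t.png',cv2.cvtColor(im,cv2.COLOR_RGB2BGR))
a=np.deg2rad(22.4); ex=np.array([np.cos(a),np.sin(a)]); ey=np.array([-ex[1],ex[0]])
for n,c,m in(('yel',(.4708,-.0657),(h>20)&(h<35)&(s>120)),('grey',(.5167,-.176),s<80)):
    u=(W[...,:2]-c)@ex; v=(W[...,:2]-c)@ey
    for lab,lo,hi,k in(('rib',.074,.092,(np.abs(u)<.026)&(np.abs(v)<.012)),('slab',.04,.055,(np.abs(u)<.052)&(np.abs(v)<.027)&((np.abs(u)>.034)|(np.abs(v)>.02)))):
        q=m&k&(z>lo)&(z<hi); A=np.c_[u[q],v[q],np.ones(q.sum())]; p=np.linalg.lstsq(A,z[q],rcond=None)[0]
        print(n,lab,q.sum(),'slopes x,y',p[:2].round(4),'z mid',p[2].round(4),'end z',[np.median(z[q&(u*g>.036)]).round(4) if (q&(u*g>.036)).any() else None for g in(-1,1)])
E
python3 tilt.py
```

```text
yel rib 1699 slopes x,y [ 0.0003 -0.0048] z mid 0.0845 end z [None, None]
yel slab 2453 slopes x,y [ 0.0015 -0.0046] z mid 0.0486 end z [np.float64(0.0485), np.float64(0.0487)]
grey rib 1688 slopes x,y [-0.0013 -0.0089] z mid 0.082 end z [None, None]
grey slab 2446 slopes x,y [-0.0018 -0.01  ] z mid 0.0465 end z [np.float64(0.0463), np.float64(0.0462)]
```

View pics/c_scene.png

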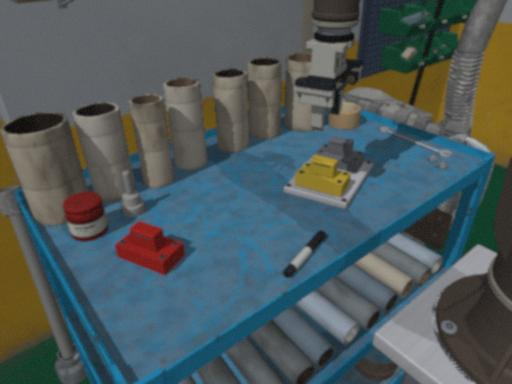

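The block is level and centred, at (325,178) in the scene view, but about 2–3 mm proud. The likely cause is that I lifted 3.6 mm in the row before opening. I'll press again on top of the rib with the fingers shut.

Call:
drive_tool:
  steps:
    - [0,0,0,0,0,0,1]
    - [0,0,0,0,0,0,1]
    - [0,0,0,0,0,0,1]
    - [0,0,0,0,0,0,1]
    - [0,0,0,0,0,0,1]

```text
time: 11.1
tcp_pos: [0.4706, -0.066, 0.2376]
tcp_rot: [-0.0, 0.981, 0.194, -0.0]
contact_force: [0.7, -0.9, -0.2]
opening: 0.0462
grasp_force: 0.0
```

Call:
drive_tool:
  steps:
    - [0,0,0,0,0,0.2,1]
    - [0,0,0,0,0,0.4,1]
    - [0,0,0,0,0,0.6,1]
    - [0,0,0,0,0,0.7,1]
    - [0,0,0,0,0,0.7,1]

```text
time: 11.72
tcp_pos: [0.4703, -0.066, 0.1532]
tcp_rot: [-0.0, 0.981, 0.194, -0.001]
contact_force: [0.2, -0.1, -0.6]
opening: 0.0007
grasp_force: 0.0
```

Call:
drive_tool:
  steps:
    - [0,0,0,0,0,0.01,1]
    - [0,0,0,0,0,0.02,1]
    - [0,0,0,0,0,0.03,1]
    - [0,0,0,0,0,0.03,1]

```text
time: 12.22
tcp_pos: [0.4707, -0.0661, 0.1502]
tcp_rot: [0.0, 0.981, 0.194, 0.0]
contact_force: [-1.4, -0.8, 0.4]
opening: 0.0002
grasp_force: 0.0
```

Call:
drive_tool:
  steps:
    - [0,0,0,0,0,0.008,1]
    - [0,0,0,0,0,0.015,1]
    - [0,0,0,0,0,0.015,1]

```text
time: 12.6
tcp_pos: [0.4708, -0.0661, 0.1483]
tcp_rot: [0.0, 0.981, 0.194, 0.0]
contact_force: [1.6, 0.4, 0.2]
opening: 0.0003
grasp_force: 0.4
```

Call:
drive_tool:
  steps:
    - [0,0,0,0,0,0.008,1]
    - [0,0,0,0,0,0.015,1]
    - [0,0,0,0,0,0.015,1]

```text
time: 12.98
tcp_pos: [0.4709, -0.0662, 0.1477]
tcp_rot: [0.001, 0.981, 0.194, 0.0]
contact_force: [-5.0, -0.5, 21.9]
opening: 0.0004
grasp_force: 11.0
```

The tip is at z = 0.0817 with 22 N, which is the home height of 0.082. One more small push, then retreat and check.

Call:
drive_tool:
  steps:
    - [0,0,0,0,0,0.003,1]
    - [0,0,0,0,0,0.003,1]

```text
time: 13.22
tcp_pos: [0.4709, -0.0663, 0.1477]
tcp_rot: [0.001, 0.981, 0.193, 0.0]
contact_force: [-6.8, -0.3, 27.1]
opening: 0.0005
grasp_force: 13.5
```

Call:
drive_tool:
  steps:
    - [0,0,0,0,0,-0.1,1]
    - [0,0,0,0,0,-0.4,1]
    - [0,0,0,0,0,-0.8,1]
    - [0,0,0,0,0,-0.8,1]
    - [0,0,0,0,0,-0.8,1]

```text
time: 13.85
tcp_pos: [0.4703, -0.0662, 0.2418]
tcp_rot: [0.0, 0.981, 0.193, -0.0]
contact_force: [0.6, 0.2, -0.2]
opening: 0.0003
grasp_force: 0.0
```

```bash
python3 chk.py; python3 tilt.py
```

```text
[ 0.47027715 -0.06621444  0.24175797] 0.00032734579672731644
wrist yel rib (array([ 0.47109628, -0.06594204]), (55, 29), np.float64(21.57573127746582)) 0.08186386685153231 slab z 0.04605590916172839 z tilt sd 0.0017855948635126708
wrist grey rib (array([ 0.51696307, -0.17602414]), (56, 28), np.float64(21.437541961669922)) 0.08170996397565863 slab z 0.04609947465123876 z tilt sd 0.0028108772530592153
scene yel rib (array([ 0.4669848 , -0.06614998]), (56, 28), np.float64(20.455825805664062)) 0.08068552029533545 slab z 0.04596679208498475 z tilt sd 0.003819166538172189
scene grey rib (array([ 0.51312616, -0.17668188]), (56, 28), np.float64(21.3133544921875)) 0.08057643193720458 slab z 0.046154364661291816 z tilt sd 0.003733855354655434
yel rib 1631 slopes x,y [-0.0027 -0.0054] z mid 0.082 end z [None, None]
yel slab 2375 slopes x,y [-0.0016  0.0002] z mid 0.0461 end z [np.float64(0.0462), np.float64(0.046)]
grey rib 1649 slopes x,y [-0.0007 -0.0093] z mid 0.082 end z [None, None]
grey slab 2399 slopes x,y [-0.0024 -0.0097] z mid 0.0466 end z [np.float64(0.0463), np.float64(0.0462)]
```

The yellow block is now at the same height as the grey one and level, so I'll hand in.

```bash
python3 -c "
from bench import order; print(order.close_job())"
```

```text
the job is handed in; nothing more can be done
None
```

The yellow block is pressed home on the two free studs, level and at the same height as the grey block; it took a second press because my first release pulled it up about 2–3 mm. The red block was not touched, and the job is handed in; no verdict came back.

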